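# Fit a retaining bar over an axle stub and bring a spread snap ring to its groove

### The arm

A 7-joint arm with a two-finger parallel gripper is mounted at the origin on a cart in front of the work surface, level with it; the furniture and walls round the work are solid. World frame = base frame: x ahead of the robot, y to its left, z up, the work surface at z = 0. Lengths are in m, angles in rad, forces in N, time in s.
With the tool pointing down it reaches from about 0.4 to 0.85 m from the base axis. Payload 4.5 kg.
Tool frame: the origin (TCP) lies midway between the tips of the shut fingers; the grasp point (between the pads) lies 19 mm behind it (manip.grip_point_offset is the distance from the TCP to the grasp point, in m); z points along the fingers, y is the line along which they close (so a half turn about z gives the same grasp; the last joint's range is limited). The gripper opens to 85 mm and grips with 20 to 120 N. Pads are 22 mm wide; open, the fingers measure 114 mm over their backs; the gripper's body (76 mm by 85 mm) begins 54 mm behind the grasp point. The pads swing forward as they close: fully open they stand 13 mm farther back than shut.
Start: joints at [1.21, 0.689, -0.195, 1.565, 0.157, 0.902, -0.215], TCP at [0.24, -0.577, 0.231] pointing down, gripper open.
Joint ranges: [-3.01, 3.01], [-0.46, 2.08], [-1.47, 1.51], [0.13, 2.56], [-1, 4.14], [0.04, 2.09], [-2.66, 2.66]. Speed limits (rad/s): [2.57, 2.57, 3.14, 3.14, 3.14, 3.14, 3.14].

### API

Orientations are given as a unit quaternion [x, y, z, w].
In Python, from rig import status, vision, order, manip gives the robot as it stands. The module is installed in compiled form; this text tells all that it offers.
- The arm moves only by the shell command python3 -m inch 'ROWS' [OPENING]. ROWS is JSON, a list that holds one entry, the list of rows, each a list of 6 numbers: the shift along the tool's x, y, z in mm, then the turn, a rotation vector about the tool's x, y, z in rad. A call has 1 to 8 rows; each row shifts and turns the commanded pose from where the row before left it, along the tool's axes as they then stand; what a row does not reach is not made up. A row lasts 1/12 s, in which the tool goes at most 41.7 mm and 7.16 degrees, less where a joint would pass 70% of its speed; a pose out of reach is approached as far as the arm can. A call with a gripper value outside its range is refused whole. OPENING is the closure, from 0 (fully open) to 1 (shut), set as the call begins (- or left out, the last holds). The fingers move at their own pace and stop on an object; the grip force is fixed at half the most. Time passes only in rows, so rows that do not move let the fingers close. It gives the time, the measured TCP pose, the force, the opening and the grip force at its end, in the units of the state.
- status.get_obs(): the state, without advancing time (a new reading comes with each control period).
- vision.camera(name): name is "scene" or "top" or "wrist"; returns (picture, depth): 400x640x3 uint8, red, green, blue; 400x640 float32, m along the optical axis (not along the pixel's ray), 0 where there is no reading.
- vision.calibration(name): a dict with "intrinsics" (3x3 intrinsics, pixels), "k1" (the pictures are not rectified: a ray, as slopes to the right and down, at radius r is drawn at 1 + k1 r^2 times it, then the intrinsics apply), "R" (3x3) and "t" (3): a world point X has camera coordinates R X + t; the wrist camera has in their place "tool_from_camera" (4x4, takes a point from camera to tool coordinates, whose origin is the TCP and whose axes are the flange's). Camera axes: x right, y down, z forward; pixel columns grow to the right and rows downward; lengths in m; the calibration is good to about 2 mm. A picture is of the moment at which its call begins: read the wrist's pose just before it. calibration takes no time and is no camera call.
- order.finish_job(): hands the job in; it is judged then, once.
The state is a dict: "time_s": time; "joint_positions": joint angles; "dq": joint speeds; "tau": joint torques, N m; "position": TCP position; "orientation": TCP orientation; "wrist_force": force on the tool from outside, world axes, zero at the start; "moment": the same for the moment, N m; "finger_gap": opening from 0.0 (shut) to 1.0 (fully open); "grasp_force": force on a finger pad.
Only numpy, scipy, OpenCV 4.12 (cv2) and the standard library are available. Lean on these libraries where they do the work, as an engineer would, in place of code of your own. Each camera call takes 0.05 s, during which the arm holds its last target. There are 200 camera calls.

### The job

Lay the yellow retaining bar across the two blue supports with its hole over the axle stub, and let go of it. Then take the green-handled ring pliers, squeeze the handles fully so that the snap ring in their jaws spreads, and from above slide the ring down over the head of the axle stub, level, into its groove above the bar. Finish while still holding the pliers there, ring fully spread at groove height around the axle and clear of the bar; leave the other things on the bench alone.

Things in the scene. Friction and masses are not known exactly. Their poses are not given: they have to be found in the camera images.
- fixture: Aluminium base 70 x 190 x 12 mm, fixed to the bench, with an upright steel axle stub in the middle and a blue support on either side. Origin: centre of the underside, on the axle's axis; z up, y from one support to the other. Supports: centred at y = -66 and +66 mm, 46 mm (x) by 26 mm (y), flat tops 43 mm above the bench.
- axle_groove (a point): Point on the axle's axis 60 mm above the bench, at the middle of the part of the groove that stays free above the laid bar. The groove is 22 mm in diameter and runs from 49 to 67 mm above the bench; the laid bar's top is at 53 mm. Below it the axle is 30 mm in diameter.
- axle_top (a point): Centre of the top of the axle stub's head, 81 mm above the bench. The head is 30 mm in diameter from 67 to 74 mm above the bench, then bevelled to 20 mm diameter at its top.
- bar: Loose yellow flat steel bar 52 mm (x) x 165 mm (y) x 10 mm (z), about 0.16 kg, with a 38 mm round hole through its centre; starts lying flat on the bench. Origin: centre of the underside, on the hole's axis. It can be gripped across its 52 mm width, also at its middle. Laid on the supports its underside is 43 mm above the bench.
- pliers: Loose spreading pliers, 115 mm long, 0.12 kg, lying flat: two green handles, a steel pivot 13 mm high, curved dark jaws 8 mm thick (from the underside up) that hold a bright open snap ring. Origin: underside, on the pivot's axis; x points from the handles to the ring, z up. Handles: 20 to 70 mm behind the pivot, from the underside to 21 mm above it. Squeezing them spreads jaws and ring.
- pliers_grip (a point): Best place to grip, across both handles along the pliers' y: 45 mm behind the pivot, 12 mm above the underside. Handles at rest: 53 mm wide here over the outer faces, a V wider to the rear (66 mm). Squeezed to the stop: outer faces parallel, 28 mm apart. Springs push them open; 8 N a side reaches the stop. Squeezed, the pliers creep about 4 mm forward (+x) in the fingers.
- ring_center (a point): Centre of the spread ring's opening, on the pliers' y = 0: 30 mm ahead of the pivot, 4 mm above the underside, mid thickness; fixed in the frame of pliers. The ring (4 mm round wire) is level with the pliers, its gap facing ahead. At rest it is 25 mm inside, too small for the axle's head; fully spread and centred here it clears the head by 3 mm all round.
- jaw_left (a joint): Turn of the left handle and jaw about the pivot: 0 at rest, 0.28 rad squeezed to the stop (ring fully spread).
- jaw_right (a joint): The same for the right handle and jaw: 0 at rest, 0.28 rad squeezed to the stop.
- side_cutter: Bystander: side cutter with red handles, 47 x 109 x 10 mm, lying in front of the fixture.
- screw_jar: Bystander: clear jar with black lid, 46 mm in diameter, 58 mm high, behind the fixture to the left.
- solder_reel: Bystander: black wire reel 62 mm in diameter, 40 mm high, behind the fixture to the right.
- kapton_roll: Bystander: amber tape roll 54 mm in diameter, 13 mm high, at the right.
- heat_sink: Bystander: finned heat sink 50 x 50 x 22 mm, at the left.
Mind the look-alikes: they are no part of the job. There is more than one size of the fixture; the one meant has the size given above.

How it is judged:
On the way, in this order (a step that is already met when the one before it is completed fails the run):
1. the bar lies across both supports with the axle through its hole, let go (horizontal distance between bar and axle_groove below 0.006 m and height (world z) of bar between 0.04 and 0.047 m and angle between bar's own z axis and vertical below 0.06 rad and angle between the y axis of bar and the y axis of fixture, either way round below 0.2 rad and contact force between the fingers and bar below 0.1 N), for 0.3 s.
2. the ring, held spread, is above the head of the axle stub, centred on it (value of joint each of jaw_left, jaw_right above 0.23 rad and horizontal distance between ring_center and axle_top below 0.008 m and z of ring_center in the frame of axle_top above 0.001 m), for 0.05 s.
At the end, for the whole second after the job is handed in: Bar flat on both supports: hole within 6 mm of the axle, underside 40 to 47 mm up, within 0.2 rad of their line. Pliers still, held (over 3 N), both jaws past 0.23 rad; ring centre within 6 mm of the axle and 5 mm of groove mid-height; level within 0.12 rad; under 1 N on the bar (horizontal distance between each of bar, ring_center and axle_groove below 0.006 m and height (world z) of bar between 0.04 and 0.047 m and angle between bar's own z axis and vertical below 0.06 rad and angle between the y axis of bar and the y axis of fixture, either way round below 0.2 rad and value of joint each of jaw_left, jaw_right above 0.23 rad and z of ring_center in the frame of axle_groove between -0.005 and 0.005 m and angle between pliers's own z axis and vertical below 0.12 rad and contact force between the fingers and pliers above 3 N and contact force between pliers and bar below 1 N and linear speed of pliers below 0.02 m/s); the arm keeps its last pose, push and grip.
It fails at once if one of the bystanders is moved by more than 30 mm (distance of any of side_cutter, screw_jar, solder_reel, kapton_roll, heat_sink from where it was at the start of the episode above 0.03 m).
It also fails if it takes over 51 s, if anything falls off the work surface, if the arm or the gripper's body presses on something with over 40 N, if the wrist force passes 120 N, or if a joint passes its speed limit or range.

## Working session

There is one attempt and no reset: what is moved stays moved. The work goes in short steps, Python scripts to look and compute and a shell command to move; the robot and the scene stay as the last step left them, time stands still between calls to the robot, and variables do not carry over. Pictures are saved under pics/ and viewed, at most 10 in all, crops included, and the job is handed in when it is done.

```bash
mkdir -p pics; cat > h.py <<'E'
import numpy as np,cv2
from rig import status,vision,order,manip
from scipy.spatial.transform import Rotation as Ro
def grab(n):
    o=status.get_obs(); im,d=vision.camera(n); return o,im,d,vision.calibration(n)
def cloud(n):
    o,im,d,c=grab(n); K=np.array(c['intrinsics']); 
    v,u=np.mgrid[0:400,0:640]; x=(u-K[0,2])/K[0,0]; y=(v-K[1,2])/K[1,1]
    X,Y=x.copy(),y.copy()
    for _ in range(8):
        s=1+c['k1']*(X*X+Y*Y); X=x/s;Y=y/s
    P=np.stack([X*d,Y*d,d],-1)
    if 'R' in c: W=(P-np.array(c['t']))@np.array(c['R'])
    else:
        T=np.array(c['tool_from_camera']); Q=P@T[:3,:3].T+T[:3,3]
        W=Q@Ro.from_quat(o['orientation']).as_matrix().T+np.array(o['position'])
    W[d==0]=np.nan
    return o,im,d,W
def save(im,name): cv2.imwrite('pics/'+name,cv2.cvtColor(im,cv2.COLOR_RGB2BGR))
E
python3 - <<'E'
from h import *
o,im,d,W=cloud('top'); save(im,'top0.png'); np.savez('top0.npz',im=im,W=W)
o2,im2,_,W2=cloud('scene'); save(im2,'scene0.png'); np.savez('scene0.npz',im=im2,W=W2)
print(o); print(manip.grip_point_offset); print(W[200,320],W[50,50],W[350,600])
E
```

```text
{'time_s': 0.0, 'joint_positions': array([ 1.20980837,  0.69001059, -0.19449995,  1.56636225,  0.15729442,
        0.90254052, -0.21506756]), 'dq': array([ 1.15164686e-03, -2.77791141e-03,  4.65567334e-04, -1.22511399e-03,
       -2.06367729e-04, -8.15750959e-05,  5.27296772e-04]), 'tau': array([ 5.74534879e-04, -5.39612532e+01, -1.26669042e+00, -1.58545053e+01,
        9.01906576e-03,  9.56235715e-03,  2.07164231e-05]), 'position': array([ 0.24006698, -0.57632403,  0.23046226]), 'orientation': array([ 9.80570251e-01,  1.96165879e-01, -2.61574293e-04, -9.28773371e-04]), 'wrist_force': array([0.02163914, 0.24435234, 1.39418646]), 'moment': array([ 0.00032713, -0.01957352,  0.02415481]), 'grasp_force': 0.0, 'finger_gap': 0.9992747647460345}
0.0187
[ 5.88223884e-01 -9.80559024e-02  4.49366696e-04] [1.00038938 0.68598197 0.15638713] [ 0.25571806 -0.55947026  0.6177807 ]
```

View pics/top0.png

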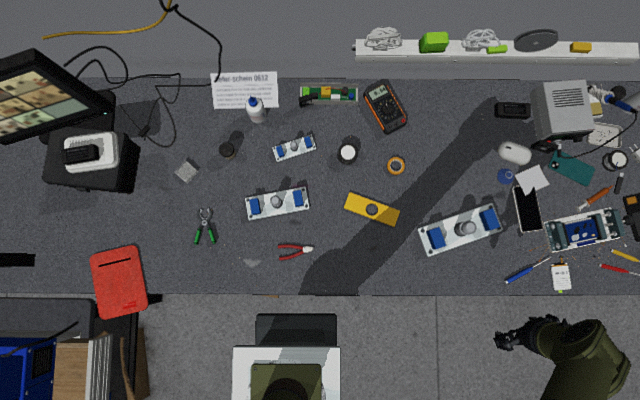

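View pics/scene0.png

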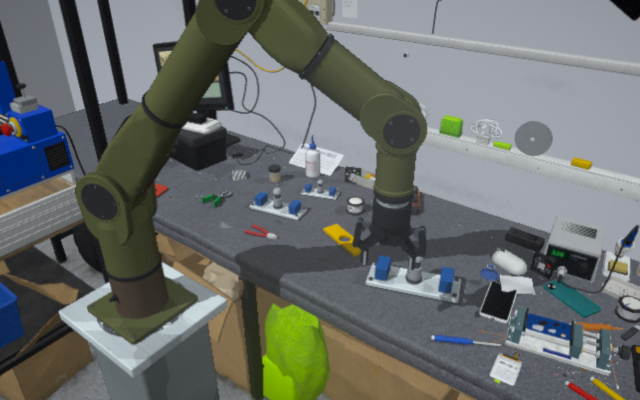

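The top view shows three fixtures (axles near (277,203), (294,147) and (465,229)), the yellow bar at (371,209), the green pliers at (205,226) and the red cutter at (295,250). Next I'll measure the sizes.

```bash
python3 - <<'E'
from h import *
z=np.load('top0.npz'); im=z['im'];W=z['W']
hsv=cv2.cvtColor(im,cv2.COLOR_RGB2HSV)
def sub(n,r): 
    m=np.zeros(im.shape[:2],bool); m[r[1]:r[3],r[0]:r[2]]=1; return m
rect=lambda P: cv2.minAreaRect((P[:,:2]*1000).astype(np.float32))
for n,r in dict(A=(235,175,320,228),B=(262,128,325,168),C=(405,190,515,265)).items():
    m=sub(n,r); b=m&(hsv[...,0]>95)&(hsv[...,0]<125)&(hsv[...,1]>140)&(hsv[...,2]>60)
    k,l,s,c=cv2.connectedComponentsWithStats(b.astype(np.uint8))
    for i in range(1,k):
        if s[i,4]>30:
            P=W[l==i]; t=np.nanpercentile(P[:,2],80); P=P[P[:,2]>t-.006]; print(n,'blue',s[i,4],P.mean(0).round(4),t.round(4),rect(P))
    P=W[m&(W[...,2]>.006)]; print(n,'all',rect(P))
    h=np.nanmax(P[:,2]); cen=rect(P)[0]; Q=P[(np.hypot(P[:,0]*1000-cen[0],P[:,1]*1000-cen[1])<30)&(P[:,2]>.02)]; print(n,'axle',h,np.nanmax(Q[:,2]),Q[Q[:,2]>np.nanmax(Q[:,2])-.008].mean(0).round(4))
m=sub(0,(335,185,410,235)); y=m&(hsv[...,0]>15)&(hsv[...,0]<35)&(hsv[...,1]>120)&(W[...,2]>.004)
P=W[y]; print('bar',P.mean(0),rect(P))
m=sub(0,(185,200,225,252)); g=m&(hsv[...,0]>40)&(hsv[...,0]<85)&(hsv[...,1]>100)
k,l,s,c=cv2.connectedComponentsWithStats(g.astype(np.uint8))
for i in range(1,k):
    if s[i,4]>10: P=W[l==i];print('green',s[i,4],P.mean(0).round(4),rect(P),np.nanmax(P[:,2]))
P=W[m&(W[...,2]>.004)]; print('pl',rect(P))
E
```

```text
A blue 120 [ 0.5897 -0.0308  0.043 ] 0.0448 ((589.91748046875, -30.855911254882812), (43.20800018310547, 23.520122528076172), 11.104179382324219)
A blue 122 [0.5645 0.0983 0.0432] 0.0451 ((564.312255859375, 98.45382690429688), (43.39434814453125, 23.75994300842285), 11.216923713684082)
A all ((591.3057250976562, 32.072608947753906), (257.1365051269531, 146.5607452392578), 87.95572662353516)
A axle 0.08594092909909573 0.08594092909909573 [0.5777 0.034  0.0809]
B blue 57 [ 0.7658 -0.0593  0.0291] 0.0307 ((766.3657836914062, -58.82526397705078), (28.57248306274414, 16.677587509155273), 18.759567260742188)
B blue 54 [0.7361 0.0268 0.03  ] 0.0316 ((736.1912841796875, 26.770092010498047), (28.480056762695312, 15.507116317749023), 18.9561710357666)
B all ((752.4674072265625, -16.208580017089844), (118.04891204833984, 180.8723907470703), 0.5043074488639832)
B axle 0.060672528265130574 0.060672528265130574 [ 0.752  -0.0166  0.0558]
C blue 225 [ 0.5272 -0.6031  0.0558] 0.0577 ((527.9727783203125, -602.225830078125), (58.33658218383789, 34.654571533203125), 18.785816192626953)
C blue 229 [ 0.47
[... 164 characters left out ...]
443359375), (225.9751739501953, 339.3380126953125), 0.19803205132484436)
C axle 0.11008751200951579 0.11008751200951579 [ 0.5014 -0.5234  0.1052]
bar [ 0.56099073 -0.25520783  0.00956616] ((560.8931884765625, -254.89366149902344), (165.01341247558594, 54.59110641479492), 69.74235534667969)
green 65 [0.4772 0.2291 0.0166] ((477.738037109375, 230.32261657714844), (48.292564392089844, 13.809905052185059), 24.3829402923584) 0.026298802496936727
green 66 [0.474  0.272  0.0166] ((474.2728271484375, 273.313232421875), (9.896121978759766, 49.971954345703125), 75.77039337158203) 0.0268131596187815
pl ((507.8358154296875, 252.35777282714844), (156.0702667236328, 119.61544036865234), 0.589763343334198)
```

```bash
cat >> h.py <<'E'
def go(x,y,z,yaw=None):
    """tool-frame shift mm, then turn about tool z that brings tool-y line to world yaw (deg)"""
    o=status.get_obs(); R=Ro.from_quat(o['orientation']).as_matrix()
    s=R.T@(np.array([x,y,z])-o['position'])*1000
    print('shift',s.round(1), 'tilt',np.degrees(np.arccos(-R[2,2])).round(2),'R.z',R[:,2].round(4))
    a=np.degrees(np.arctan2(R[1,1],R[0,1])); 
    if yaw is not None:
        d=(yaw-a+90)%180-90; print('ynow',a.round(2),'turn z rad',np.radians(-d).round(4))
    print('pos',o['position'].round(4),'t',o['time_s'],'q7',o['joint_positions'][6].round(2),'gap',round(o['finger_gap'],3),'F',o['wrist_force'].round(2),'gf',o['grasp_force'])
E
python3 -c "
from h import *
go(.561,-.255,.2,-20.3)"
```

```text
shift [ 419.8 -173.2   30.8] tilt 0.1 R.z [-8.0e-04  1.6e-03 -1.0e+00]
ynow -67.38 turn z rad -0.8217
pos [ 0.2401 -0.5764  0.2305] t 0.1 q7 -0.22 gap 1.003 F [ 0.51 -0.27  1.04] gf 0.0
```

```bash
python3 -m inch '[[[30,-12.4,0,0,0,0],[30,-12.4,0,0,0,0],[30,-12.4,0,0,0,0],[30,-12.4,0,0,0,0],[30,-12.4,0,0,0,0],[30,-12.4,0,0,0,0],[30,-12.4,0,0,0,0],[30,-12.4,0,0,0,0]]]' 0 | tail -3
python3 -m inch '[[[30,-12.4,5,0,0,0],[30,-12.4,5,0,0,0],[30,-12.4,5,0,0,0],[30,-12.4,5,0,0,0],[30,-12.4,5,0,0,0],[30,-12.2,5,0,0,0],[0,0,0,0,0,-0.117],[0,0,0,0,0,-0.117]]]'|tail -3
python3 -m inch '[[[0,0,0,0,0,-0.117],[0,0,0,0,0,-0.117],[0,0,0,0,0,-0.117],[0,0,0,0,0,-0.117],[0,0,0,0,0,-0.12],[0,0,0,0,0,0],[0,0,0,0,0,0]]]'|tail -3
python3 - <<'E'
from h import *
o,im,d,W=cloud('wrist'); save(im,'w1.png'); np.savez('w1.npz',im=im,W=W)
go(.561,-.255,.2,-20.3)
hsv=cv2.cvtColor(im,cv2.COLOR_RGB2HSV)
y=(hsv[...,0]>15)&(hsv[...,0]<35)&(hsv[...,1]>120)&(W[...,2]>.005)&(W[...,2]<.02)
P=W[y]; print(P.shape,P.mean(0),cv2.minAreaRect((P[:,:2]*1000).astype(np.float32)))
E
```

```text
wrist_force: [0.2, 0.7, 0.3]
finger_gap: 0.996
grasp_force: 0.0
wrist_force: [-0.7, -0.8, -0.3]
finger_gap: 0.996
grasp_force: 0.0
wrist_force: [-0.5, 0.3, -0.4]
finger_gap: 1.0
grasp_force: 0.0
shift [ 0.3 -0.2  1. ] tilt 0.04 R.z [-6.e-04  3.e-04 -1.e+00]
ynow -20.48 turn z rad -0.0031
pos [ 0.5611 -0.2553  0.201 ] t 2.0667 q7 -0.3 gap 1.0 F [-0.05  0.68  0.49] gf 0.0
(8879, 3) [ 0.57967682 -0.26246639  0.0097473 ] ((633.1707153320312, -282.24884033203125), (164.0425567626953, 206.80130004882812), 70.14653778076172)
```

View pics/w1.png

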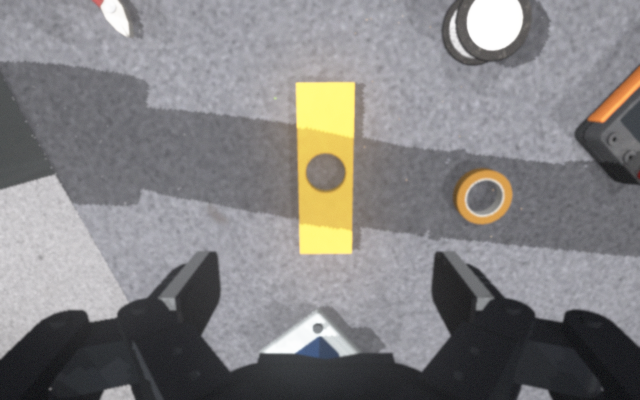

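The wrist view shows the bar upright at columns 296–355 and rows 82–254, with its hole at (326,172). The tape roll at (484,195) leaked into my mask, so I'll leave it out.

```bash
python3 - <<'E'
from h import *
z=np.load('w1.npz'); im=z['im'];W=z['W']
hsv=cv2.cvtColor(im,cv2.COLOR_RGB2HSV)
y=(hsv[...,0]>15)&(hsv[...,0]<35)&(hsv[...,1]>100)&(W[...,2]>.005)&(W[...,2]<.02); y[:,380:]=0;y[:,:280]=0
P=W[y]; r=cv2.minAreaRect((P[:,:2]*1000).astype(np.float32)); print(P.mean(0),r)
o=np.zeros_like(y); o[145:200,300:352]=1
Q=W[o&(W[...,2]<.004)]; print('hole',cv2.minEnclosingCircle((Q[:,:2]*1000).astype(np.float32)),Q.mean(0))
go(r[0][0]/1000,r[0][1]/1000,.03,-20.3)
E
```

```text
[ 0.56257162 -0.25028236  0.00948688] ((560.5247192382812, -255.8422393798828), (164.21766662597656, 52.102020263671875), 69.72418212890625)
hole ((560.4547119140625, -255.8268585205078), 18.966243743896484) [ 5.60362902e-01 -2.56233101e-01 -4.98571347e-04]
shift [ -0.7  -0.3 171. ] tilt 0.04 R.z [-6.e-04  3.e-04 -1.e+00]
ynow -20.48 turn z rad -0.0031
pos [ 0.5611 -0.2553  0.201 ] t 2.0667 q7 -0.3 gap 1.0 F [-0.05  0.68  0.49] gf 0.0
```

```bash
python3 -m inch '[[[-0.7,-0.3,35,0,0,0],[0,0,35,0,0,0],[0,0,35,0,0,0],[0,0,35,0,0,0],[0,0,30,0,0,0],[0,0,20,0,0,0],[0,0,8,0,0,0],[0,0,0,0,0,0]]]'
python3 -m inch '[[[0,0,0,0,0,0],[0,0,0,0,0,0],[0,0,0,0,0,0],[0,0,0,0,0,0],[0,0,0,0,0,0],[0,0,0,0,0,0],[0,0,0,0,0,0],[0,0,0,0,0,0]]]' 1
```

```text
time_s: 2.73
position: [0.5596, -0.2553, 0.0014]
orientation: [0.821, 0.571, -0.001, -0.001]
wrist_force: [-0.0, 0.4, -0.5]
finger_gap: 1.003
grasp_force: 0.0
time_s: 3.4
position: [0.5619, -0.2563, 0.0059]
orientation: [0.821, 0.571, 0.001, 0.001]
wrist_force: [-1.2, 0.7, 8.1]
finger_gap: 0.559
grasp_force: 60.3
```

```bash
python3 -m inch '[[[0,0,-15,0,0,0],[0,0,-25,0,0,0],[0,0,-30,0,0,0],[0,0,-30,0,0,0],[0,0,-20,0,0,0],[0,0,0,0,0,0],[0,0,0,0,0,0]]]'
python3 - <<'E'
from h import *
o,im,d,W=cloud('wrist'); save(im,'w2.png'); np.savez('w2.npz',im=im,W=W)
go(.577,.034,.13,11.2)
E
```

```text
time_s: 3.98
position: [0.5618, -0.2564, 0.1254]
orientation: [0.821, 0.571, 0.001, 0.002]
wrist_force: [-0.8, -0.3, -1.7]
finger_gap: 0.558
grasp_force: 61.8
shift [277.8 -85.4  -6.3] tilt 0.05 R.z [ 6.e-04 -6.e-04 -1.e+00]
ynow -20.31 turn z rad -0.5499
pos [ 0.5607 -0.2561  0.1239] t 4.0333 q7 -0.35 gap 0.562 F [-0.43 -0.13 -1.53] gf 61.824806928634644
```

View pics/w2.png

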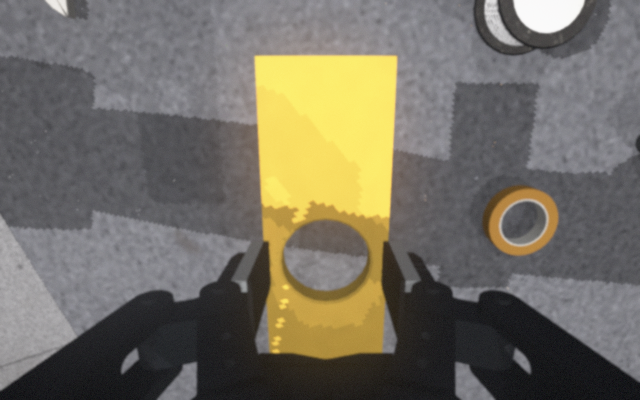

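The bar is held across its middle, with the hole at (326,259) between the fingers. I'll measure it in the tool frame.

```bash
cat >> h.py <<'E'
def plane(P):
    P=P[np.isfinite(P).all(1)]; c=np.median(P,0)
    for _ in range(3):
        A=np.c_[P[:,:2]-c[:2],np.ones(len(P))]; k=np.linalg.lstsq(A,P[:,2],rcond=None)[0]; r=abs(P[:,2]-A@k); P=P[r<max(.0015,2*r.std())]
    return c,k,P
E
python3 - <<'E'
from h import *
z=np.load('w2.npz'); im=z['im'];W=z['W']
o=status.get_obs(); R=Ro.from_quat(o['orientation']).as_matrix(); p=o['position']
hsv=cv2.cvtColor(im,cv2.COLOR_RGB2HSV)
y=(hsv[...,0]>15)&(hsv[...,0]<35)&(hsv[...,1]>80)&(W[...,2]>.09); y[:,420:]=0;y[:,:240]=0
P=W[y]; c,k,P=plane(P); print('top plane median',c,'slope',k,len(P))
far=P[P@R[:,0]>np.percentile(P@R[:,0],30)]
r=cv2.minAreaRect((far[:,:2]*1000).astype(np.float32)); print('far part',r)
# far end midpoint
b=P@R; print('tool-x max',np.percentile(b[:,0],99.8)-(p@R)[0])
# hole: fit circle to top rim in tool frame: boundary yellow px round hole
h=np.zeros(y.shape,np.uint8); h[200:310,270:385]=1
m=(~(y))&(h>0)&(W[...,2]<.08)
n,l,s,cc=cv2.connectedComponentsWithStats(m.astype(np.uint8)); i=1+np.argmax(s[1:,4]); 
ring=(cv2.dilate((l==i).astype(np.uint8),np.ones((5,5)))>0)&y&(W[...,2]>c[2]-.002)
Q=W[ring]; 
f=np.linalg.lstsq(np.c_[2*Q[:,:2],np.ones(len(Q))],(Q[:,:2]**2).sum(1),rcond=None)[0]
print('hole',f[:2],'r',np.sqrt(f[2]+f[0]**2+f[1]**2),len(Q),'rel tool',R.T@(np.array([f[0],f[1],p[2]])-p))
E
```

```text
top plane median [ 0.5721734  -0.22603058  0.12884529] slope [0.0028909  0.0014404  0.12876902] 31606
far part ((579.2733764648438, -209.75550842285156), (65.73409271240234, 52.53767013549805), 69.55282592773438)
tool-x max 0.08244914698514662
hole [ 0.56223925 -0.25590153] r 0.01920092955904646 294 rel tool [7.77243346e-04 1.40559117e-03 7.27194087e-07]
```

```bash
python3 -m inch '[[[20,-6,-2,0,0,0],[35,-11,-2,0,0,0],[38,-11.7,-2,0,0,0],[38,-11.7,0,0,0,0],[38,-11.7,0,0,0,0],[38,-11.7,0,0,0,0],[38,-11.7,0,0,0,0],[32,-9.5,0,0,0,0]]]' |tail -1
python3 -m inch '[[[0,0,0,0,0,-0.11],[0,0,0,0,0,-0.11],[0,0,0,0,0,-0.11],[0,0,0,0,0,-0.11],[0,0,0,0,0,-0.11],[0,0,0,0,0,0],[0,0,0,0,0,0],[0,0,0,0,0,0]]]' |tail -1
python3 - <<'E'
from h import *
o,im,d,W=cloud('wrist'); save(im,'w3.png'); np.savez('w3.npz',im=im,W=W,p=o['position'],q=o['orientation'])
go(.577,.0335,.13,11.2)
E
```

```text
grasp_force: 61.9
grasp_force: 61.9
shift [ 0.1  0.2 -1.2] tilt 0.06 R.z [-1.e-03 -3.e-04 -1.e+00]
ynow 11.1 turn z rad -0.0017
pos [0.5768 0.0333 0.1288] t 5.4167 q7 -0.41 gap 0.56 F [-0.15  0.28 -0.85] gf 61.91434979438782
```

View pics/w3.png

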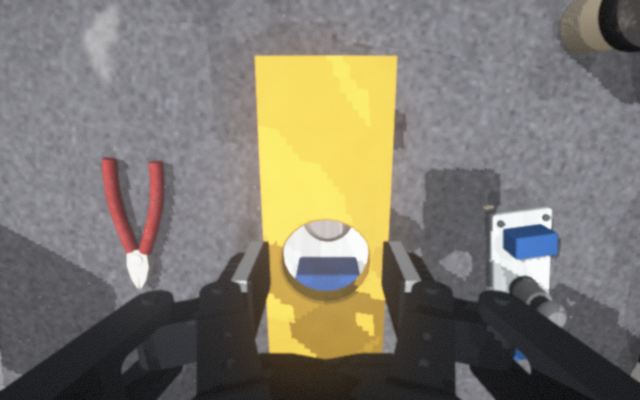

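```bash
python3 - <<'E'
from h import *
z=np.load('w3.npz'); im=z['im'];W=z['W'];p=z['p'];R=Ro.from_quat(z['q']).as_matrix()
T=(W-p)@R*1000
m=np.zeros(im.shape[:2],bool); m[215:300,280:372]=1
def rep(n,lo,hi):
    s=m&(W[...,2]>lo)&(W[...,2]<hi); Q=T[s]; print(n,len(Q),Q.min(0).round(1),Q.max(0).round(1),Q.mean(0).round(1))
rep('top',.078,.084); rep('bevel',.072,.0775); rep('sup',.038,.048); rep('base',.008,.016)
s=m&(W[...,2]>.038)&(W[...,2]<.048); print(cv2.minAreaRect((W[s][:,:2]*1000).astype(np.float32)), W[s].mean(0))
E
```

```text
top 571 [-11.2 -10.2  46. ] [ 1.6 12.6 50.5] [-3.8  1.2 48.3]
bevel 148 [-14.5 -12.2  51. ] [-2.3 14.7 56.1] [-9.   0.9 53.1]
sup 908 [-65.2 -20.7  83.9] [-51.6  24.3  90.5] [-56.5   0.7  86.7]
base 2160 [-70.9 -32.6 112.6] [-26.2  33.  119.5] [-46.1  -1.  117. ]
((589.4920654296875, -23.735246658325195), (45.00825881958008, 13.570626258850098), 11.20053768157959) [ 0.58800671 -0.02206166  0.04188099]
```

Seen through the hole, the axle sits at about (0,+1.4) mm in the tool frame and the hole at (0.8,1.4), so they line up. I'll lower the bar.

```bash
python3 -m inch '[[[0,0,15,0,0,0],[0,0,15,0,0,0],[0,0,15,0,0,0],[0,0,15,0,0,0],[0,0,10,0,0,0],[0,0,5,0,0,0],[0,0,0,0,0,0],[0,0,0,0,0,0]]]'
python3 -m inch '[[[0,0,1.5,0,0,0],[0,0,1.5,0,0,0],[0,0,1,0,0,0],[0,0,0,0,0,0]]]'
```

```text
time_s: 6.08
position: [0.5774, 0.0335, 0.0545]
orientation: [0.635, 0.773, 0.0, 0.0]
wrist_force: [-0.0, -0.1, -0.6]
finger_gap: 0.561
grasp_force: 62.0
time_s: 6.42
position: [0.5773, 0.0333, 0.0505]
orientation: [0.635, 0.773, 0.0, 0.0]
wrist_force: [-0.7, -0.4, -0.8]
finger_gap: 0.559
grasp_force: 61.9
```

```bash
python3 -m inch '[[[0,0,1,0,0,0],[0,0,1,0,0,0],[0,0,0,0,0,0]]]'
python3 -m inch '[[[0,0,0.7,0,0,0],[0,0,0,0,0,0]]]'
```

```text
time_s: 6.67
position: [0.5774, 0.0334, 0.049]
orientation: [0.635, 0.773, 0.0, 0.0]
wrist_force: [-0.9, -0.1, 3.8]
finger_gap: 0.559
grasp_force: 64.5
time_s: 6.83
position: [0.5774, 0.0334, 0.0489]
orientation: [0.635, 0.773, 0.0, 0.001]
wrist_force: [-2.9, -0.5, 9.2]
finger_gap: 0.559
grasp_force: 66.1
```

The bar is touching the supports. I'll release it and go up.

```bash
python3 -m inch '[[[0,0,-1,0,0,0],[0,0,0,0,0,0],[0,0,0,0,0,0],[0,0,0,0,0,0],[0,0,0,0,0,0],[0,0,0,0,0,0],[0,0,0,0,0,0],[0,0,0,0,0,0]]]' 0
python3 -m inch '[[[0,0,-10,0,0,0],[0,0,-20,0,0,0],[0,0,-35,0,0,0],[0,0,-40,0,0,0],[-20,0,-40,0,0,0],[-35,0,-10,0,0,0],[0,0,0,0,0,0],[0,0,0,0,0,0]]]'
python3 - <<'E'
from h import *
o,im,d,W=cloud('wrist'); save(im,'w4.png'); np.savez('w4.npz',im=im,W=W,p=o['position'],q=o['orientation'])
go(.475,.251,.2,95)
E
```

```text
time_s: 7.5
position: [0.5771, 0.0334, 0.0485]
orientation: [0.635, 0.773, -0.0, -0.0]
wrist_force: [-0.4, -0.3, 0.1]
finger_gap: 0.998
grasp_force: 0.0
time_s: 8.17
position: [0.5883, -0.0226, 0.2024]
orientation: [0.637, 0.771, -0.0, 0.002]
wrist_force: [-0.3, 0.8, -0.4]
finger_gap: 1.006
grasp_force: 0.0
shift [287.9 -58.2   1.3] tilt 0.04 R.z [ 6.e-04 -4.e-04 -1.e+00]
ynow 11.1 turn z rad -1.4644
pos [ 0.5875 -0.0204  0.2015] t 8.2167 q7 -0.25 gap 0.998 F [-0.66  0.43 -0.47] gf 0.0
```

View pics/w4.png

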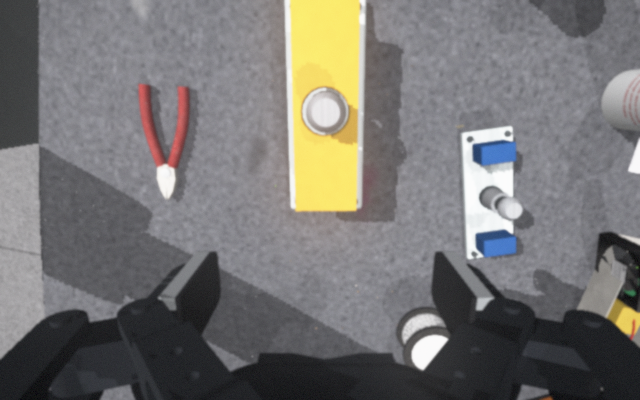

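The bar lies over the axle, which shows at (326,110). I'll check its pose and the axle centre, then move to the pliers.

```bash
python3 - <<'E'
from h import *
z=np.load('w4.npz'); im=z['im'];W=z['W']
hsv=cv2.cvtColor(im,cv2.COLOR_RGB2HSV)
y=(hsv[...,0]>15)&(hsv[...,0]<35)&(hsv[...,1]>80)&(W[...,2]>.045)&(W[...,2]<.06); y[:,390:]=0;y[:,:270]=0
c,k,P=plane(W[y]); print('bar top',c,k, cv2.minAreaRect((P[:,:2]*1000).astype(np.float32)))
b=np.zeros_like(y); b[80:140,295:355]=1
Q=W[b&(W[...,2]>.0785)&(W[...,2]<.086)]; print('axle top',len(Q),cv2.minEnclosingCircle((Q[:,:2]*1000).astype(np.float32)),Q.mean(0))
Q=W[b&(W[...,2]>.07)&(W[...,2]<.09)]; print('head',len(Q),cv2.minEnclosingCircle((Q[:,:2]*1000).astype(np.float32)),Q.mean(0))
E
python3 -m inch '[[[36,-7.3,0,0,0,0],[36,-7.3,0,0,0,0],[36,-7.3,0,0,0,0],[36,-7.3,0,0,0,0],[36,-7.3,0,0,0,0],[36,-7.3,0,0,0,0],[36,-7.3,0,0,0,0],[36,-7.3,0,0,0,0]]]'|tail -1
python3 -m inch '[[[0,0,0,0,0,-0.122],[0,0,0,0,0,-0.122],[0,0,0,0,0,-0.122],[0,0,0,0,0,-0.122],[0,0,0,0,0,-0.122],[0,0,0,0,0,-0.122],[0,0,0,0,0,-0.122],[0,0,0,0,0,-0.122]]]'|tail -1
python3 -m inch '[[[0,0,0,0,0,-0.122],[0,0,0,0,0,-0.122],[0,0,0,0,0,-0.122],[0,0,0,0,0,-0.122],[0,0,0,0,0,0],[0,0,0,0,0,0],[0,0,0,0,0,0]]]'|tail -1
python3 - <<'E'
from h import *
o,im,d,W=cloud('wrist'); save(im,'w5.png'); np.savez('w5.npz',im=im,W=W,p=o['position'],q=o['orientation'])
go(.475,.251,.2,95)
E
```

```text
bar top [0.5765317  0.05152592 0.05251422] [0.00043084 0.00140108 0.05253296] ((577.8246459960938, 33.056617736816406), (51.97062683105469, 164.18109130859375), 11.156059265136719)
axle top 810 ((578.1062622070312, 33.4488639831543), 12.161267280578613) [0.57802958 0.0338147  0.08035195]
head 1321 ((577.9306640625, 33.67621612548828), 15.058804512023926) [0.57788462 0.03402587 0.07865951]
grasp_force: 0.0
grasp_force: 0.0
grasp_force: 0.0
shift [-1.1 -1.3  0.7] tilt 0.03 R.z [-4.e-04 -3.e-04 -1.e+00]
ynow 95.03 turn z rad 0.0005
pos [0.4738 0.2522 0.2007] t 10.1833 q7 0.37 gap 1.004 F [0.86 0.29 0.88] gf 0.0
```

View pics/w5.png

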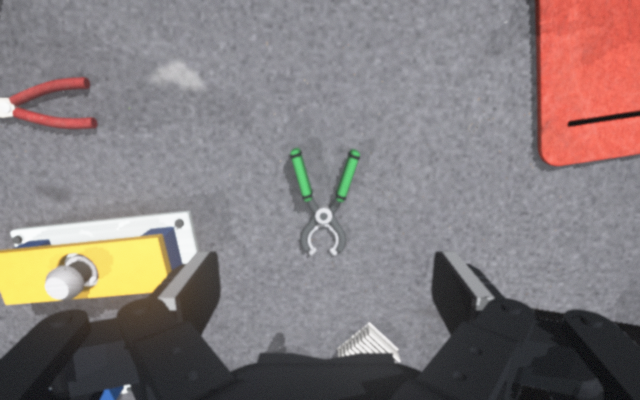

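```bash
python3 - <<'E'
from h import *
o=status.get_obs(); print(o['joint_positions'].round(3))
z=np.load('w5.npz'); im=z['im'];W=z['W'];p=z['p'];R=Ro.from_quat(z['q']).as_matrix()
print(np.array(vision.calibration('wrist')['tool_from_camera']).round(3))
hsv=cv2.cvtColor(im,cv2.COLOR_RGB2HSV)
g=(hsv[...,0]>40)&(hsv[...,0]<85)&(hsv[...,1]>100)&(W[...,2]>.01); g[:,380:]=0; g[:,:270]=0; g[215:]=0
n,l,s,c=cv2.connectedComponentsWithStats(g.astype(np.uint8))
H=[]
for i in range(1,n):
    if s[i,4]>100:
        P=W[l==i]; P=P[P[:,2]>.015]; r=cv2.minAreaRect((P[:,:2]*1000).astype(np.float32)); pts=P[:,:2]; m=pts.mean(0); v=np.linalg.svd(pts-m,full_matrices=0)[2][0]; v*=np.sign(v[0]); print(P.mean(0),r,np.degrees(np.arctan2(v[1],v[0])),P[:,2].max()); H.append((m,v))
b=np.zeros_like(g); b[205:227,312:336]=1
Q=W[b&(W[...,2]>.0105)]; print('pivot',len(Q),Q.mean(0),cv2.minEnclosingCircle((Q[:,:2]*1000).astype(np.float32)))
(m1,v1),(m2,v2)=H[:2]
t=np.linalg.solve(np.c_[v1,-v2],m2-m1); X=m1+v1*t[0]; print('axes meet',X,'dists',t)
u=v1+v2; u/=np.linalg.norm(u); print('yaw',np.degrees(np.arctan2(u[1],u[0])),'mid',(m1+m2)/2,'from perp',np.degrees(np.arctan2(*( (m1-m2)*[1,-1]))))
b=np.zeros_like(g); b[218:262,298:346]=1
Q=W[b&(W[...,2]>.003)&(hsv[...,1]<70)]; print('jaw/ring',len(Q),Q.mean(0), cv2.minAreaRect((Q[:,:2]*1000).astype(np.float32)))
E
```

```text
[-0.075  0.741 -0.865  1.846  0.716  0.9    0.375]
[[ 0.001 -0.965 -0.264  0.066]
 [ 1.     0.     0.001 -0.   ]
 [-0.001 -0.264  0.965 -0.142]
 [ 0.     0.     0.     1.   ]]
[0.47705167 0.23023789 0.01977987] ((477.45355224609375, 230.143310546875), (37.85149002075195, 8.43376636505127), 19.929183959960938) 20.031470076455765 0.02206710188893138
[0.47420931 0.27218552 0.02002042] ((474.51397705078125, 272.3735046386719), (8.591804504394531, 37.443328857421875), 77.82991790771484) -12.548179989070253 0.022406653458505676
pivot 233 [0.51513336 0.25369578 0.01251447] ((511.8144226074219, 253.7648468017578), 12.5867338180542)
axes meet [0.54741464 0.25589169] dists [0.07489369 0.07499673]
yaw 3.7416450436927566 mid [0.47563049 0.2512117 ] from perp 3.876427259618799
jaw/ring 902 [0.53827123 0.25519586 0.00665234] ((539.3632202148438, 255.47994995117188), (42.555728912353516, 46.17643356323242), 1.3355618715286255)
```

The pliers lie at yaw 3.8°, but the tool is turned so that the ring would be hidden behind the gripper. I'll turn it by half so the wrist camera can see the ring.

```bash
python3 -m inch '[[[0,0,0,0,0,0.122],[0,0,0,0,0,0.122],[0,0,0,0,0,0.122],[0,0,0,0,0,0.122],[0,0,0,0,0,0.122],[0,0,0,0,0,0.122],[0,0,0,0,0,0.122],[0,0,0,0,0,0.122]]]'|head -3
python3 -m inch '[[[0,0,0,0,0,0.122],[0,0,0,0,0,0.122],[0,0,0,0,0,0.122],[0,0,0,0,0,0.122],[0,0,0,0,0,0.122],[0,0,0,0,0,0.122],[0,0,0,0,0,0.122],[0,0,0,0,0,0.122]]]'|head -3
python3 -c "
from h import *
o=status.get_obs(); print(o['joint_positions'].round(3)); go(.475,.251,.2,93.8)"
```

```text
time_s: 10.85
position: [0.4741, 0.2522, 0.201]
orientation: [0.432, 0.902, 0.0, 0.0]
time_s: 11.52
position: [0.474, 0.2523, 0.2011]
orientation: [0.805, 0.594, 0.0, 0.0]
[-0.381  0.626 -0.316  1.861  0.287  0.698 -1.161]
shift [-0.9  1.3  1.1] tilt 0.03 R.z [ 4.e-04  3.e-04 -1.e+00]
ynow -17.15 turn z rad 1.2052
pos [0.474  0.2523 0.2011] t 11.5167 q7 -1.16 gap 0.998 F [-0.08  0.15 -0.57] gf 0.0
```

```bash
python3 -m inch '[[[0,0,0,0,0,0.12],[0,0,0,0,0,0.12],[0,0,0,0,0,0.12],[0,0,0,0,0,0.12],[0,0,0,0,0,0.12],[0,0,0,0,0,0.12],[0,0,0,0,0,0.12],[0,0,0,0,0,0.12]]]'|head -3
python3 -m inch '[[[0,0,0,0,0,0.12],[0,0,0,0,0,0.12],[0,0,0,0,0,0.005],[0,0,0,0,0,0],[0,0,0,0,0,0]]]'|head -3
python3 - <<'E'
from h import *
o,im,d,W=cloud('wrist'); save(im,'w6.png'); np.savez('w6.npz',im=im,W=W,p=o['position'],q=o['orientation'])
print(o['joint_positions'].round(3)); go(.4745,.2511,.2,93.8)
hsv=cv2.cvtColor(im,cv2.COLOR_RGB2HSV)
g=(hsv[...,0]>40)&(hsv[...,0]<85)&(hsv[...,1]>100)&(W[...,2]>.015)&(W[...,2]<.025)
n,l,s,c=cv2.connectedComponentsWithStats(g.astype(np.uint8))
for i in range(1,n):
    if s[i,4]>100: P=W[l==i]; print(s[i],P.mean(0),cv2.minAreaRect((P[:,:2]*1000).astype(np.float32)))
m=(W[...,2]>.0095)&(W[...,2]<.0145)&(np.hypot(W[...,0]-.518,W[...,1]-.254)<.012)
Q=W[m]; print('pivot',len(Q),Q.mean(0),cv2.minEnclosingCircle((Q[:,:2]*1000).astype(np.float32)))
E
```

```text
time_s: 12.18
position: [0.474, 0.2524, 0.2011]
orientation: [0.988, 0.155, 0.0, -0.0]
time_s: 12.6
position: [0.4741, 0.2522, 0.201]
orientation: [0.999, 0.038, 0.0, -0.0]
[-0.599  0.615  0.039  1.872 -0.037  0.655 -2.032]
shift [0.3 1.  0.9] tilt 0.01 R.z [ 1.e-04  2.e-04 -1.e+00]
ynow -85.64 turn z rad 0.0097
pos [0.4741 0.2521 0.2009] t 12.65 q7 -2.03 gap 1.002 F [ 0.15  0.18 -0.14] gf 0.0
[295 153  18  39 330] [0.47499193 0.27259018 0.0200648 ] ((474.8577575683594, 272.5907287597656), (7.751936912536621, 37.51762008666992), 77.4715805053711)
[342 153  17  40 341] [0.47776319 0.22973899 0.02008072] ((477.6572265625, 229.6265106201172), (37.662376403808594, 7.9902424812316895), 19.880428314208984)
pivot 253 [0.51637019 0.25381107 0.01263166] ((514.5689697265625, 254.1273193359375), 9.815016746520996)
```

View pics/w6.png

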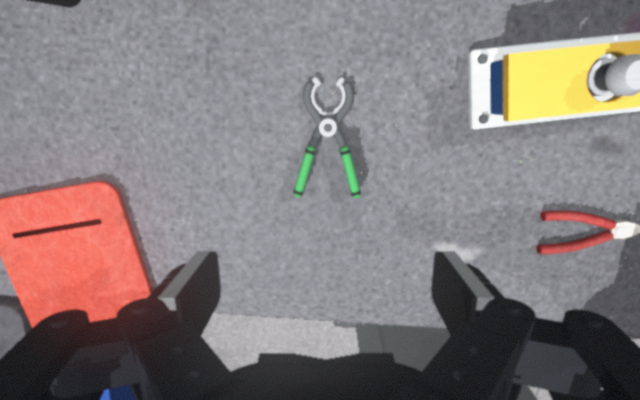

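The pliers stand upright in view: pivot at (328,127), ring at (328,95), handles down to row 195. I'll descend and squeeze.

```bash
python3 -m inch '[[[-1,1,35,0,0,0.008],[0,0,35,0,0,0],[0,0,35,0,0,0],[0,0,35,0,0,0],[0,0,30,0,0,0],[0,0,18,0,0,0],[0,0,10,0,0,0],[0,0,0,0,0,0]]]'
python3 -m inch '[[[0,0,1,0,0,0],[0,0,0,0,0,0],[0,0,0,0,0,0],[0,0,0,0,0,0],[0,0,0,0,0,0],[0,0,0,0,0,0],[0,0,0,0,0,0],[0,0,0,0,0,0]]]' 1
python3 -m inch '[[[0,0,0,0,0,0],[0,0,0,0,0,0],[0,0,0,0,0,0],[0,0,0,0,0,0],[0,0,0,0,0,0],[0,0,0,0,0,0]]]'
```

```text
time_s: 13.32
position: [0.4723, 0.2503, 0.001]
orientation: [0.999, 0.033, -0.002, 0.001]
wrist_force: [-0.2, 0.3, 0.2]
finger_gap: 0.998
grasp_force: 0.0
time_s: 13.98
position: [0.4745, 0.2513, 0.0047]
orientation: [0.999, 0.033, 0.002, -0.001]
wrist_force: [-2.1, -0.6, 14.8]
finger_gap: 0.282
grasp_force: 59.2
time_s: 14.48
position: [0.4745, 0.2514, 0.0047]
orientation: [0.999, 0.033, 0.002, -0.001]
wrist_force: [-2.1, 0.5, 14.7]
finger_gap: 0.279
grasp_force: 59.2
```

```bash
python3 -m inch '[[[0,0,-6,0,0,0],[0,0,-12,0,0,0],[0,0,-20,0,0,0],[0,0,-25,0,0,0],[0,0,-30,0,0,0],[0,0,-30,0,0,0],[0,0,-20,0,0,0],[0,0,-10,0,0,0]]]'|tail -2
python3 -m inch '[[[0,0,0,0,0,0],[0,0,0,0,0,0],[0,0,0,0,0,0]]]'
python3 - <<'E'
from h import *
o,im,d,W=cloud('wrist'); save(im,'w7.png'); np.savez('w7.npz',im=im,W=W,p=o['position'],q=o['orientation'])
go(.5,.03,.15,101.2)
E
```

```text
finger_gap: 0.277
grasp_force: 59.8
time_s: 15.4
position: [0.4724, 0.2504, 0.1538]
orientation: [0.999, 0.033, -0.001, 0.001]
wrist_force: [0.0, 1.0, -0.8]
finger_gap: 0.276
grasp_force: 59.9
shift [ 13.1 221.7   3.8] tilt 0.17 R.z [-0.0025 -0.0015 -1.    ]
ynow -86.22 turn z rad -0.1295
pos [0.4723 0.2504 0.1535] t 15.45 q7 -2.04 gap 0.27 F [-0.34 -0.12 -1.63] gf 59.946518540382385
```

View pics/w7.png

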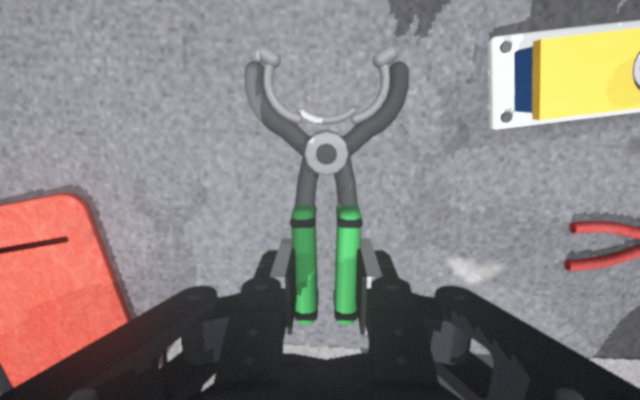

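The pliers are held with the ring spread: pivot at (326,153), ring tips at (268,58) and (385,58). I'll fit their pose in the tool frame.

```bash
cat > fit.py <<'E'
from h import *
def fit(f):
    z=np.load(f); im=z['im'];W=z['W'];p=z['p'];R=Ro.from_quat(z['q']).as_matrix()
    T=(W-p)@R*1000
    v,u=np.mgrid[0:400,0:640]
    piv=(np.hypot(u-326,v-153)<20)&(T[...,2]<30)&(abs(T[...,2]-np.nanmedian(T[150:158,340:344,2]))<3)
    Q=T[piv]; pc=cv2.minEnclosingCircle(Q[:,:2].astype(np.float32)); zt=np.median(Q[:,2])
    print('pivot tool',pc,Q.mean(0).round(2),len(Q))
    hsv=cv2.cvtColor(im,cv2.COLOR_RGB2HSV)
    s=(np.isfinite(T[...,2]))&(T[...,2]>-20)&(T[...,2]<35)&(v<190)&(u>235)&(u<420)
    near=s&(T[...,2]>zt)&(T[...,2]<zt+16)
    jaw=near&(hsv[...,2]<110)
    J=T[jaw]; 
    out=[]
    # jaw top plane in tool coords, left/right
    for nm,m in (('jaw',jaw),('L',jaw&(u<326)),('Rr',jaw&(u>326))):
        P=T[m]; P=P[P[:,2]<np.percentile(P[:,2],60)+2]; c,k,P=plane(P/1000); print(nm,(c*1000).round(1),k.round(4),len(P), 'z at x=pivot+20', )
    ring=near&(hsv[...,2]>130)&(v<128)
    P=T[ring]; print('ring pts',len(P),P.min(0).round(1),P.max(0).round(1),np.median(P,0).round(1))
    g=(hsv[...,0]>40)&(hsv[...,0]<85)&(hsv[...,1]>100)&(v>210)&(v<260)
    for nm,m in (('gL',g&(u<326)),('gR',g&(u>326))):
        P=T[m]; P=P[P[:,2]<np.percentile(P[:,2],50)+1]; A=np.linalg.svd(P-P.mean(0),full_matrices=0)[2][0]; print(nm,P.mean(0).round(1),A.round(4),P[:,:2].min(0).round(1),P[:,:2].max(0).round(1))
    return T,im,pc
if __name__=='__main__':
    import sys; T,im,pc=fit(sys.argv[1])
    for n,(a,b) in dict(piv=(340,153),jawL=(258,75),jawR=(398,75),jl2=(290,132),jr2=(365,132),tipL=(268,60),tipR=(386,60),rL=(272,90),rR=(381,90),rb=(340,119),rb2=(312,118),hL=(304,225),hR=(348,225),eL=(304,300),eR=(346,300)).items(): print(n,T[b-1:b+2,a-1:a+2].reshape(-1,3).mean(0).round(1),im[b,a])
E
python3 fit.py w7.npz
```

```text
pivot tool ((47.12879180908203, 0.20400846004486084), 7.676402568817139) [47.37  0.16 -7.6 ] 1238
jaw [57.1  9.9 -1.9] [ 0.0662 -0.0082 -0.0021] 3044 z at x=pivot+20
L [ 54.3 -14.   -1.9] [ 0.1403  0.1038 -0.002 ] 1235 z at x=pivot+20
Rr [59.7 21.3 -1.8] [ 0.0849 -0.0633 -0.002 ] 1842 z at x=pivot+20
ring pts 2776 [ 56.6 -31.3  -3.9] [86.7 31.7  3.2] [69.  -9.2 -0.1]fit.py:22: RuntimeWarning: Mean of empty slice.
  P=T[m]; P=P[P[:,2]<np.percentile(P[:,2],50)+1]; A=np.linalg.svd(P-P.mean(0),full_matrices=0)[2][0]; print(nm,P.mean(0).round(1),A.round(4),P[:,:2].min(0).round(1),P[:,:2].max(0).round(1))
  ret = um.true_divide(
Traceback (most recent call last):
  File "fit.py", line 25, in <module>
    import sys; T,im,pc=fit(sys.argv[1])
                        ~~~^^^^^^^^^^^^^
  File "fit.py", line 22, in fit
    P=T[m]; P=P[P[:,2]<np.percentile(P[:,2],50)+1]; A=np.linalg.svd(P-P.mean(0),full_matrices=0)[2][0]; print(nm,P.mean(0).round(1),A.round(4),P[:,:2].min(0).round(1),P[:,:2].max(0).round(1))
                                                      ~~~~~~~~~~~~~~~~~~~~~~~~~~~~~~~~~~~~~~~~~~~~~^^^
IndexError: index 0 is out of bounds for axis 0 with size 0
```

```bash
python3 - <<'E'
from h import *
z=np.load('w7.npz'); im=z['im'];W=z['W'];p=z['p'];R=Ro.from_quat(z['q']).as_matrix(); T=(W-p)@R*1000
for n,(a,b) in dict(pivL=(312,153),pivR=(340,153),pivT=(326,138),pivB=(326,168),jawL=(258,75),jawR=(398,75),jl2=(290,135),jr2=(362,135),jl3=(268,115),jr3=(385,115),rL=(272,90),rR=(381,90),rb=(340,119),rb2=(312,118),aL=(308,190),aR=(346,190),hL=(304,235),hR=(348,235),eL=(304,300),eR=(346,300)).items(): print(n,T[b-1:b+2,a-1:a+2].reshape(-1,3).mean(0).round(1),im[b,a])
# bright ring circle fit: outer silhouette band
gray=cv2.cvtColor(im,cv2.COLOR_RGB2GRAY)
v,u=np.mgrid[0:400,0:640]
near=(W[...,2]>.12)&(v<128)&(u>240)&(u<415)
# inner boundary of near region per row between jaws
pts=[]
for r in range(70,112,2):
    c=np.where(near[r])[0]; l=c[c<326]; q=c[c>326]
    if len(l) and len(q): pts.append((r,l.max(),q.min(),T[r,l.max()].round(1),T[r,q.min()].round(1)))
for t in pts[::3]: print(t)
P=np.array([x for t in pts for x in (t[3],t[4])])
f=np.linalg.lstsq(np.c_[2*P[:,:2],np.ones(len(P))],(P[:,:2]**2).sum(1),rcond=None)[0]; print('inner circle',f[:2],np.sqrt(f[2]+f[0]**2+f[1]**2))
E
```

```text
pivL [47.3 -5.1 -7.1] [186 186 192]
pivR [47.3  5.5 -7.1] [185 187 191]
pivT [53.   0.2 -7.1] [194 196 201]
pivB [41.6  0.2 -7.4] [180 182 187]
jawL [ 76.  -25.5  -1.1] [ 98 101 104]
jawR [76.  27.2 -1.5] [ 96  97 100]
jl2 [ 53.6 -13.8  -2. ] [ 97  99 101]
jr2 [53.7 14.1 -2.6] [ 96  98 102]
jl3 [ 61.2 -22.1  -1.9] [102 106 108]
jr3 [61.3 22.7 -2.5] [ 98 101 104]
rL [ 70.6 -20.6   0.5] [160 160 165]
rR [70.6 21.3  0.3] [152 153 158]
rb [59.6  5.6  0.1] [161 162 166]
rb2 [60.  -5.3  0.5] [241 242 244]
aL [32.6 -6.9 -6.2] [103 105 109]
aR [32.6  8.  -6. ] [103 107 109]
hL [ 17.4  -8.1 -15.6] [ 80 160  99]
hR [ 17.3   8.5 -15.4] [107 224 135]
eL [-10.5  -8.6 -15.4] [ 97 199 120]
eR [-10.2   8.2 -15.9] [ 93 192 117]
(70, np.int64(273), np.int64(379), array([ 77.8, -19.9,   0.1]), array([77.9, 20.3,  0.7]))
(76, np.int64(272), np.int64(380), array([ 75.8, -20.6,   2. ]), array([75.8, 20.9,  1.6]))
(82, np.int64(272), np.int64(380), array([ 73.5, -20.6,   1.3]), array([73.6, 21. ,  2.2]))
(88, np.int64(273), np.int64(380), array([ 71.3, -20.2,   0.9]), array([71.3, 20.7, -0.6]))
(94, np.int64(274), np.int64(378), array([ 69.1, -19.9,   0.8]), array([69.1, 20.4,  2. ]))
(100, np.int64(278), np.int64(374), array([ 66.8, -18.5,   1.4]), array([66.8, 18.8,  1.1]))
(106, np.int64(283), np.int64(369), array([ 64.6, -16.5,   0.2]), array([64.6, 17. ,  1.4]))
inner circle [79.1668248   0.22538227] 21.458041846532932
```

```bash
python3 - <<'E'
from h import *
z=np.load('w7.npz'); im=z['im'];W=z['W'];p=z['p'];R=Ro.from_quat(z['q']).as_matrix(); T=(W-p)@R*1000
for u in (326,335):
  for v in range(100,140,2): print(u,v,T[v,u].round(1),im[v,u,0],end=' | ')
  print()
c=cv2.resize(im[30:180,230:425],None,fx=4,fy=4,interpolation=cv2.INTER_CUBIC); save(c,'w7c.png')
E
```

```text
326 100 [ 66.7   0.2 153.5] 173 | 326 102 [ 65.1   0.2 155.6] 163 | 326 104 [ 63.6   0.3 154.9] 156 | 326 106 [ 62.    0.2 152.3] 153 | 326 108 [ 60.4   0.3 154.5] 155 | 326 110 [ 58.8   0.3 154.3] 162 | 326 112 [ 57.3   0.3 153.1] 164 | 326 114 [ 55.7   0.3 153.5] 162 | 326 116 [ 54.1   0.3 153.6] 162 | 326 118 [60.   0.2 -0.1] 174 | 326 120 [59.2  0.2  0.4] 177 | 326 122 [58.4  0.2  0.4] 150 | 326 124 [57.6  0.2  0.6] 138 | 326 126 [ 46.1   0.3 153.5] 160 | 326 128 [ 44.5   0.3 154. ] 155 | 326 130 [55.5  0.2 -1.1] 130 | 326 132 [55.1  0.2 -6. ] 161 | 326 134 [54.4  0.2 -5.9] 188 | 326 136 [53.7  0.2 -7.2] 194 | 326 138 [52.9  0.2 -6.5] 194 | 
335 100 [ 66.7   7.5 155.1] 152 | 335 102 [ 65.1   7.5 154.4] 150 | 335 104 [ 63.6   7.5 152.8] 158 | 335 106 [ 62.    7.5 154.5] 163 | 335 108 [ 60.4   7.5 154.4] 162 | 335 110 [ 58.9   7.5 154. ] 160 | 335 112 [ 57.3   7.5 154.2] 157 | 335 114 [ 55.7   7.5 153.8] 155 | 335 116 [60.7  3.7  1.2] 159 | 335 118 [60.   3.7 -0.1] 180 | 335 120 [59.3  3.7 -0.6] 168 | 335 122 [58.4  3.7  0.6] 138 | 335 124 [ 47.8   7.6 152.9] 154 | 335 126 [ 46.1   7.6 154.1] 166 | 335 128 [ 44.6   7.6 153.2] 170 | 335 130 [ 42.9   7.6 153.7] 171 | 335 132 [54.5  3.7  0.7] 136 | 335 134 [54.3  3.6 -5.7] 159 | 335 136 [53.7  3.5 -6.6] 191 | 335 138 [52.9  3.6 -6.4] 195 |
```

View pics/w7c.png

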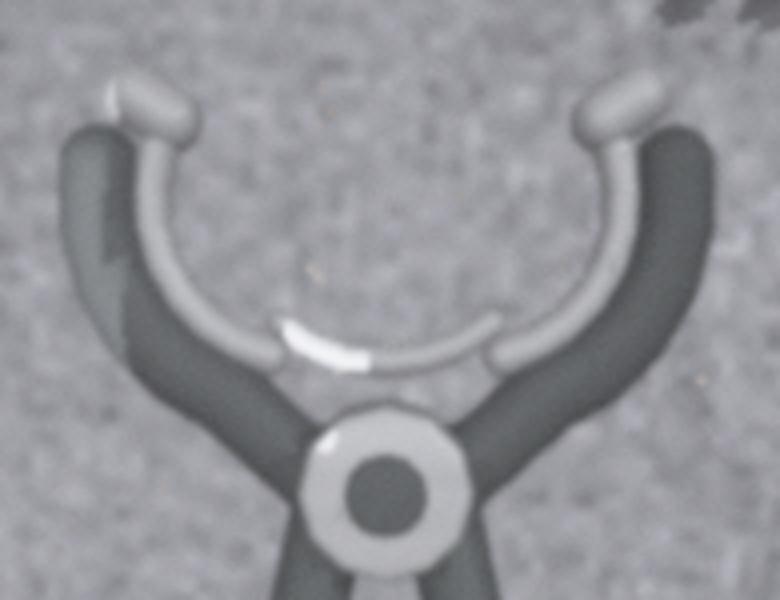

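The ring centre is at about (77.7, 0.2, 2.2) mm in the tool frame and almost level. I'll carry it to a hover above the axle.

```bash
python3 -m inch '[[[0.5,10,0,0,0,0],[1.4,20,0,0,0,0],[1.5,26,0,0,0,0],[1.5,30,0,0,0,0],[1.5,30,0,0,0,0],[1.5,30,0,0,0,0],[1.5,30,0,0,0,0],[1.5,26,0,0,0,0]]]'|tail -2
python3 -m inch '[[[1.5,18,0,0,0,0],[1.5,13.4,0,0,0,0],[0,0,0,0,0,-0.043],[0,0,0,0,0,-0.043],[0,0,0,0,0,-0.043],[0,0,0,0,0,0],[0,0,0,0,0,0],[0,0,0,0,0,0]]]'
python3 - <<'E'
from h import *
o,im,d,W=cloud('wrist'); save(im,'w8.png'); np.savez('w8.npz',im=im,W=W,p=o['position'],q=o['orientation'])
go(.5016,.0184,.125,101.2)
p=o['position'];R=Ro.from_quat(o['orientation']).as_matrix(); T=(W-p)@R*1000
b=(np.hypot(W[...,0]-.578,W[...,1]-.034)<.03)
for lo,hi in ((.0785,.088),(.068,.088)):
    Q=T[b&(W[...,2]>lo)&(W[...,2]<hi)]; print('head',len(Q),cv2.minEnclosingCircle(Q[:,:2].astype(np.float32)),Q.mean(0).round(1))
for n,(a,c) in dict(pivL=(312,153),pivR=(340,153),pivT=(326,138),pivB=(326,168),jawL=(258,75),jawR=(394,75),rL=(272,90),rR=(381,90),rb=(326,120)).items(): print(n,T[c-1:c+2,a-1:a+2].reshape(-1,3).mean(0).round(1))
E
```

```text
finger_gap: 0.274
grasp_force: 59.9
time_s: 16.78
position: [0.5021, 0.0184, 0.1544]
orientation: [0.995, 0.097, -0.001, 0.0]
wrist_force: [-0.5, 0.4, -0.9]
finger_gap: 0.276
grasp_force: 59.9
shift [-0.6  0.  29.5] tilt 0.05 R.z [-8.e-04 -3.e-04 -1.e+00]
ynow -78.89 turn z rad -0.0016
pos [0.5022 0.0186 0.1545] t 16.8333 q7 -1.59 gap 0.277 F [ 0.18  0.04 -1.46] gf 59.853495955467224
head 1294 ((77.37203216552734, -0.623281717300415), 12.518712997436523) [77.5 -0.6 74. ]
head 2088 ((77.5141372680664, -0.6385231018066406), 15.20197582244873) [77.4 -0.7 75.7]
pivL [47.4 -5.1 -7.5]
pivR [47.4  5.5 -7.5]
pivT [53.   0.2 -7.8]
pivB [41.6  0.2 -7.5]
jawL [ 75.9 -25.2  -2.1]
jawR [76.  25.7 -1.4]
rL [ 70.6 -20.6   0.6]
rR [70.6 21.3  0.3]
rb [59.2  0.2  0.1]
```

View pics/w8.png

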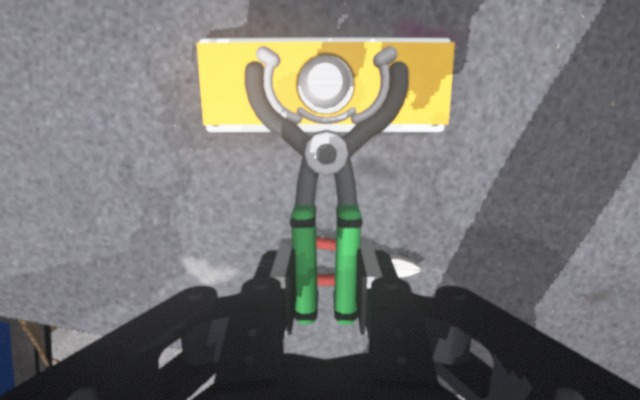

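The head at (325,82) lies inside the ring; it is at (77.5,−0.6) and the ring centre at (77.6,0.2). I'll shift −0.8 mm in y, come down to just above the head and re-check.

```bash
python3 -m inch '[[[0,-0.8,8,0,0,0],[0,0,12,0,0,0],[0,0,12,0,0,0],[0,0,12,0,0,0],[0,0,8,0,0,0],[0,0,4,0,0,0],[0,0,0,0,0,0],[0,0,0,0,0,0]]]'
python3 - <<'E'
from h import *
o,im,d,W=cloud('wrist'); save(im,'w9.png')
p=o['position'];R=Ro.from_quat(o['orientation']).as_matrix(); T=(W-p)@R*1000; print(p)
b=(np.hypot(W[...,0]-.578,W[...,1]-.034)<.0165)
for lo,hi in ((.0785,.084),(.068,.084)):
    Q=T[b&(W[...,2]>lo)&(W[...,2]<hi)]; print('head',len(Q),cv2.minEnclosingCircle(Q[:,:2].astype(np.float32)),Q.mean(0).round(1))
for n,(a,c) in dict(pivL=(312,153),pivR=(340,153),pivT=(326,138),pivB=(326,168),jawL=(258,75),jawR=(394,75),rL=(272,90),rR=(381,90),rb=(326,120)).items(): print(n,T[c-1:c+2,a-1:a+2].reshape(-1,3).mean(0).round(1))
go(.5016,.0184,.062,101.2)
c=cv2.resize(im[30:180,230:425],None,fx=4,fy=4,interpolation=cv2.INTER_CUBIC); save(c,'w9c.png')
E
```

```text
time_s: 17.5
position: [0.5024, 0.0197, 0.0988]
orientation: [0.995, 0.097, -0.0, 0.0]
wrist_force: [0.2, -0.1, -0.6]
finger_gap: 0.274
grasp_force: 59.8
[0.50244086 0.01968007 0.09881221]
head 2317 ((76.55484771728516, 0.5501670241355896), 12.309354782104492) [76.8  0.6 18.4]
head 3712 ((76.8824691772461, 0.6415324211120605), 15.170981407165527) [76.7  0.6 20.1]
pivL [47.3 -5.1 -7.2]
pivR [47.4  5.5 -7.6]
pivT [53.   0.2 -7.6]
pivB [41.6  0.2 -7.3]
jawL [ 76.  -25.4  -1.4]
jawR [76.  25.8 -1.3]
rL [ 70.6 -20.6   0.8]
rR [70.6 21.3  0.4]
rb [59.2  0.2  0.1]
shift [-1.3  1.1 37.1] tilt 0.04 R.z [ 7.e-04 -0.e+00 -1.e+00]
ynow -78.84 turn z rad -0.0007
pos [0.5027 0.0197 0.0991] t 17.55 q7 -1.61 gap 0.279 F [-0.3  -0.27 -0.98] gf 59.834176898002625
```

View pics/w9c.png

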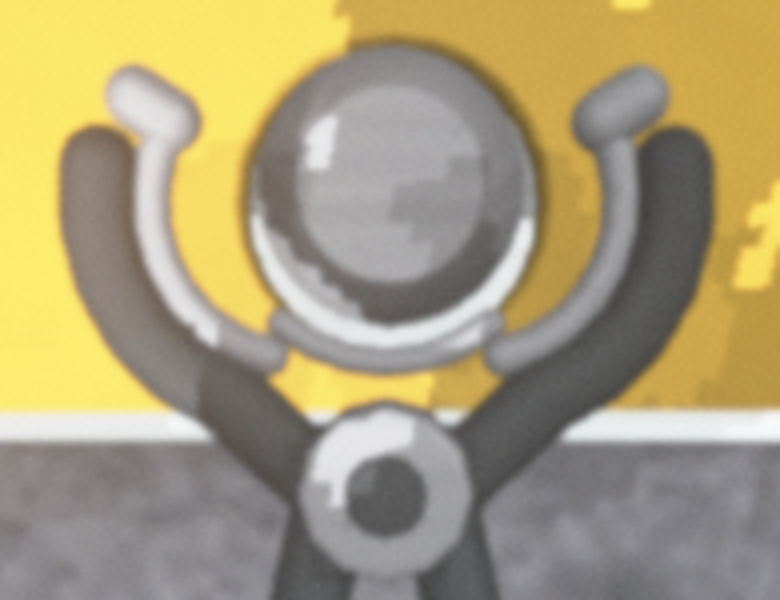

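The head is now at (76.7,0.6) and the ring at (77.6,0.2). I'll correct by (−0.9,+0.4) and lower it in stages, watching the force.

```bash
python3 -m inch '[[[-0.9,0.4,0,0,0,0],[0,0,2,0,0,0],[0,0,3,0,0,0],[0,0,3,0,0,0],[0,0,3,0,0,0],[0,0,3,0,0,0],[0,0,2,0,0,0],[0,0,0,0,0,0]]]'
python3 - <<'E'
from h import *
o,im,d,W=cloud('wrist')
p=o['position'];R=Ro.from_quat(o['orientation']).as_matrix(); T=(W-p)@R*1000
b=(np.hypot(W[...,0]-.578,W[...,1]-.034)<.0165)
Q=T[b&(W[...,2]>.068)&(W[...,2]<.084)]; print('head',len(Q),cv2.minEnclosingCircle(Q[:,:2].astype(np.float32)),Q.mean(0).round(1))
E
```

```text
time_s: 18.22
position: [0.5013, 0.0191, 0.0823]
orientation: [0.995, 0.097, -0.0, 0.0]
wrist_force: [0.3, -0.3, -1.9]
finger_gap: 0.275
grasp_force: 59.9
head 4609 ((78.1456298828125, 0.28280898928642273), 15.19063663482666) [77.9  0.3  3.5]
```

```bash
python3 -m inch '[[[0.2,0,3,0,0,0],[0,0,3,0,0,0],[0,0,3,0,0,0],[0,0,2,0,0,0],[0,0,0,0,0,0]]]'
python3 -m inch '[[[0,0,3,0,0,0],[0,0,3,0,0,0],[0,0,2,0,0,0],[0,0,0.5,0,0,0],[0,0,0,0,0,0],[0,0,0,0,0,0]]]'
python3 - <<'E'
from h import *
o,im,d,W=cloud('wrist')
p=o['position'];R=Ro.from_quat(o['orientation']).as_matrix(); T=(W-p)@R*1000
b=(np.hypot(W[...,0]-.578,W[...,1]-.034)<.0165)
Q=T[b&(W[...,2]>.068)&(W[...,2]<.084)]; print('head',len(Q),cv2.minEnclosingCircle(Q[:,:2].astype(np.float32)),Q.mean(0).round(1))
for n,(a,c) in dict(pivL=(312,153),pivR=(340,153),pivT=(326,138),pivB=(326,168),jawL=(258,75),jawR=(394,75),rL=(272,90),rR=(381,90),rb=(326,120)).items(): print(n,T[c-1:c+2,a-1:a+2].reshape(-1,3).mean(0).round(1),W[c,a].round(4))
print('bar z',W[60:75,200:225,2].mean(),W[60:75,430:450,2].mean(),p,o['wrist_force'],o['moment'])
c=cv2.resize(im[30:180,200:450],None,fx=3,fy=3,interpolation=cv2.INTER_CUBIC); save(c,'w10c.png')
E
```

```text
time_s: 18.68
position: [0.5015, 0.0191, 0.0714]
orientation: [0.995, 0.097, -0.0, 0.0]
wrist_force: [-0.3, -0.4, -1.3]
finger_gap: 0.274
grasp_force: 59.9
time_s: 19.18
position: [0.5018, 0.0191, 0.0633]
orientation: [0.995, 0.097, 0.0, 0.0]
wrist_force: [-0.8, 0.3, -0.8]
finger_gap: 0.276
grasp_force: 59.8
head 6057 ((77.58843231201172, 0.2450941950082779), 15.150908470153809) [ 77.4   0.3 -15.4]
pivL [47.3 -5.1 -7.3] [0.5473 0.0333 0.0712]
pivR [47.4  5.5 -7.3] [0.5494 0.0229 0.0709]
pivT [53.   0.2 -7.3] [0.5538 0.0292 0.0707]
pivB [41.5  0.2 -6.9] [0.5425 0.0269 0.0701]
jawL [ 76.  -25.3  -1.5] [0.5714 0.0587 0.0647]
jawR [76.  25.7 -1.3] [0.5812 0.0087 0.0656]
rL [ 70.6 -20.6   0.6] [0.567  0.0528 0.0635]
rR [70.6 21.3  0.3] [0.5752 0.0118 0.0629]
rb [59.2  0.2 -0. ] [0.56   0.0304 0.0636]
bar z 0.052545766619032985 nan [0.50179375 0.01909141 0.06333593] [-0.79869902  0.28166406 -0.82250419] [-0.04775768 -0.00464488  0.04381772]
```

```bash
python3 -c "
from rig import order
print(order.finish_job())"
```

```text
the job is handed in; nothing more can be done
None
```

The job is handed in at about 19 s with no verdict returned; by my last measurements the bar lay flat on both supports over the axle and the held ring was level, about 61 mm up (groove middle 60 mm), within about 1 mm of the axle and clear of the bar, though I viewed 12 pictures, two over the limit of 10.

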